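# Index the sample carousel to the dropper bottle

### The job

Index the sample carousel by one slot so that the dropper bottle on it comes to the reading station, in front of the tall post at the back of the carousel. With the fingertips press the indexing plunger down to free the table, push the table round in the direction that brings the bottle to the station, and let the plunger spring fully back up in the next slot so that the table is locked there. Do not grasp, lift or touch the bottle or the vials in the pockets, and leave the other things on the worktop where they are.

Things in the scene. Friction and masses are not known exactly. Their poses are not given: they have to be found in the camera images.
- carousel: Fixed base: grey drum, 196 mm wide, 34 mm high. Origin under its centre, on the pivot axis; x points to the reading station at the back, z up. At its front (-x side) a steel index plate, 26 to 34 mm high, reaches to radius 134 mm, 67 degrees to each side, with 3 radial slots 12 mm wide: at the front and 45 degrees to each side. A post 115 mm high, 108 mm from the axis, marks the station.
- reading_station (a point): The reading station: fixed point of the base, 66 mm from the pivot axis, in front of the post at the back, at the height of the pocket floors (46 mm above the worktop).
- table (a joint): Turntable angle about the base's vertical axis, rad, counter-clockwise from above positive, 0 at the start; locks at -0.785, 0 and 0.785 (play 0.013), end stops at -1 and 1. Aluminium disc 184 mm wide, top at 46 mm, eight ring pockets (43 mm outside, 37 inside, 12 high) every 45 degrees on radius 66 mm. About 1 N at a post turns it when unlocked; it stays where it is left.
- plunger (a joint): Press depth of the plunger, m: 0 up (tooth in a slot, table locked), 0.013 fully down; table free above 0.009. Spring 3 N at the top, 6 N fully down. Let go between two slots it rises only to about 0.0085, its tooth sliding under the index plate (the table still turns easily), and springs up by itself when the next slot comes over the tooth, which stops the table.
- plunger_top (a point): Centre of the plunger's button: flat black disc 36 mm wide, top 72 mm above the worktop when up; on an arm of the table on the robot's side, 117 mm from the pivot axis, opposite the station at the start, midway between the two drive posts; turns with the table.
- left_post (a point): Top of the left drive post (seen from the robot): upright steel rod 10 mm thick, fixed to the table, 32 mm from the plunger's centre, square to the radius; its top is 100 mm above the worktop. The clear gap between the two posts is 54 mm.
- right_post (a point): Top of the right drive post, the same 32 mm on the other side of the plunger.
- dropper_0: The dropper bottle: slender amber bottle with a black rubber bulb, 34 mm in diameter, 109 mm tall, loose in the pocket next to the reading station, on the left or on the right of it. The tallest thing on the table. Origin at the centre of its underside, z up.
- vial_0: Glass sample vial with screw cap, 24 mm in diameter, 54 mm tall, loose in the pocket that stands at the reading station at the start. Origin at the centre of its underside.
- vial_1: Glass sample vial of the same size, loose in the other pocket next to the reading station.
- vial_2: Glass sample vial of the same size, loose in a pocket a quarter turn from the reading station, on the left.
- tape_roll: Bystander: roll of tape lying flat, 65 mm wide, 24 mm high, to the left of the carousel.
- timer: Bystander: small white timer lying flat, 62 mm square, 18 mm high, to the right.
- petri_0: Bystander: petri dish, 62 mm wide, 14 mm high, further to the left, behind a flask.
- flask_8: Bystander: volumetric flask, round body 60 mm wide, 193 mm tall with its neck, to the left of the carousel.

How it is judged:
By the outcome, as a careful person would: the job done as asked, in the order asked, and still so for the second after the job is handed in, with the robot touching nothing.
It also fails if it takes over 40 s, if anything falls off the work surface, if the arm or the gripper's body presses on something with over 40 N, if the wrist force passes 120 N, or if a joint passes its speed limit or range.

### The arm

A 7-joint arm with a two-finger parallel gripper is mounted at the origin on a cart in front of the work surface, level with it; the furniture and walls round the work are solid. World frame = base frame: x ahead of the robot, y to its left, z up, the work surface at z = 0. Lengths are in m, angles in rad, forces in N, time in s.
With the tool pointing down it reaches from about 0.35 to 0.775 m from the base axis. Payload 3.1 kg.
Tool frame: the origin (TCP) lies at the very end of the fingers, on their centre line; the grasp point (between the pads) lies behind it (arm.grip_depth is the z of the grasp point in the tool frame, in m); z points along the fingers, y is the line along which they close (so a half turn about z gives the same grasp; the last joint's range is limited). The gripper opens to 85 mm and grips with 20 to 120 N. Pads are 22 mm wide; open, the fingers measure 114 mm over their backs; the gripper's body (76 mm by 85 mm) begins 54 mm behind the grasp point. The pads swing forward as they close: fully open they stand 13 mm farther back than shut.
Start: joints at [-1.376, 0.311, 0.014, 1.512, -0.004, 1.319, -0.027], TCP at [0.129, 0.535, 0.231] pointing down, gripper open.
Joint ranges: [-2.7, 2.7], [-0.3, 1.91], [-1.27, 1.3], [0.12, 2.57], [-1.44, 4.58], [0.2, 2.03], [-3.05, 3.05]. Speed limits (rad/s): [2.79, 2.79, 3.14, 3.14, 3.14, 3.14, 3.14].

### API

Orientations are given as a rotation vector (axis times angle).
In Python, from cell import readout, get_image, arm, look_for, trace, landmark_of gives the robot as it stands.
- The arm moves only by the tool play_rows, never from a script. Its argument "targets" is text: rows parted by semicolons, each of 4 numbers parted by spaces: the shift along the tool's x, y, z in m, then the turn about the tool's z in rad. A call has 1 to 12 rows; each row shifts and turns the commanded pose from where the row before left it, along the tool's axes as they then stand; what a row does not reach is not made up. A row lasts 1/12 s, in which the tool goes at most 41.7 mm and 7.16 degrees, less where a joint would pass 70% of its speed; a pose out of reach is approached as far as the arm can. A call is refused whole if a number of a shift passes 0.0417 or a number of a turn 0.125, either way. A call with a gripper value outside its range is refused whole. "grip" is the gripper's target within -1 to 1 (fully open at 1, half-way at 0, shut at -1), set as the call begins (left out, the last holds). The fingers move at their own pace and stop on an object; "newtons" is the grip in N (left out, the last holds). Time passes only in rows, so rows that do not move let the fingers close. It gives the time, the measured TCP pose, the force, the opening and the grip force at its end, in the units of the state.
- readout.state(): the state, without advancing time (a new reading comes with each control period).
- get_image(name): name is "side" or "top" or "wrist"; returns a dict with "pixels" (480x640x3 uint8, red, green, blue), "intrinsics" (3x3 intrinsics, pixels), "k1" (the pictures are not rectified: a ray, as slopes to the right and down, at radius r is drawn at 1 + k1 r^2 times it, then the intrinsics apply), "position" and "attitude" of the camera in the world. Camera axes: x right, y down, z forward; pixel columns grow to the right and rows downward; lengths in m; the calibration is good to about 2 mm. A picture is of the moment at which its call begins. There is no depth.
- arm.sign_off(): hands the job in; it is judged then, once.
Trained networks look in the newest picture that a camera, given by its name, has taken for a name from the list of things; names that differ only in an ending like _2 or _b are one class to them, and where a whole thing is asked for, a point or a joint stands for the part that bears it (a point fixed in the world has none). Each returns a list of dicts, best first, with "confidence" (0 to 1); they miss things now and then, are a little off and sometimes report something else, mostly with a low value. They report only what shows in the picture. A call takes as long as a camera call.
- look_for(camera, thing): "xy" ([column, row] in pixels, amid what is visible of it).
- trace(camera, thing): "pixels" (480x640 bool, what is visible of it) and "xy" ([column, row] in pixels, amid what is visible of it).
- landmark_of(camera, thing): "xy" ([column, row] in pixels: a listed point, or the origin of a listed thing).
The state is a dict: "time_s": time; "joint_pos": joint angles; "joint_vel": joint speeds; "tau": joint torques, N m; "eef_pos": TCP position; "ee_rot": TCP orientation; "force": force on the tool from outside, world axes, zero at the start; "moment": the same for the moment, N m; "width": opening from 0.0 (shut) to 1.0 (fully open); "grasp_force": force on a finger pad.
Only numpy, scipy, OpenCV 4.12 (cv2) and the standard library are available. Lean on these libraries where they do the work, as an engineer would, in place of code of your own. Each camera call takes 0.05 s, during which the arm holds its last target. There are 200 camera calls.

## Working session

There is one attempt and no reset: what is moved stays moved. The work goes in short steps, Python scripts to look and compute and a tool call to move; the robot and the scene stay as the last step left them, time stands still between calls to the robot, and variables do not carry over. Pictures are saved under pics/ and viewed, at most 10 in all, crops included, and the job is handed in when it is done.

Besides the shell and the picture viewer there is one more tool, called after "Request:" in YAML: its name, and indented under it one key for each argument. play_rows: Moves the arm, as the interface text tells. Its arguments: {"type":"object","properties":{"targets":{"type":"string"},"grip":{"type":"number"},"newtons":{"type":"number"}},"required":["targets"]}

```bash
mkdir -p pics; cat > h.py <<'E'
import numpy as np, cv2
from scipy.spatial.transform import Rotation as R
from cell import readout, get_image, arm, look_for, trace, landmark_of
def att(im):
    a=np.array(im["attitude"],float)
    return a if a.shape==(3,3) else (R.from_rotvec(a).as_matrix() if a.size==3 else R.from_quat(a).as_matrix())
def ray(im,px):
    K=np.array(im["intrinsics"]);d=(np.array(px)-K[:2,2])/[K[0,0],K[1,1]]
    s=d.copy()
    for _ in range(20): s=d/(1+im["k1"]*(s@s))
    return np.array(im["position"]),att(im)@np.r_[s,1]
def atz(im,px,z):
    p,d=ray(im,px);return p+d*(z-p[2])/d[2]
def tri(rs):
    A=0;b=0
    for p,d in rs:
        d=d/np.linalg.norm(d);M=np.eye(3)-np.outer(d,d);A=A+M;b=b+M@p
    return np.linalg.solve(A,b)
E
python3 - <<'E'
from h import *
np.set_printoptions(precision=4,suppress=True)
ims={c:get_image(c) for c in("side","top")}
for c,im in ims.items():
    cv2.imwrite(f"pics/{c}0.png",im["pixels"][...,::-1]);print(c,im["position"],im["attitude"])
Z=dict(plunger_top=.072,left_post=.1,right_post=.1,reading_station=.046,carousel=0,dropper_0=.046)
for t,z in Z.items():
    for c,im in ims.items():
        for r in landmark_of(c,t)[:2]: print(t,c,np.array(r["xy"]),round(r["confidence"],2),atz(im,r["xy"],z))
s=readout.state();print(s)
E
```

```text
side [ 0.5601 -0.9391  0.5822] [-2.0899  0.0355 -0.0089]
top [ 0.5287 -0.0565  1.336 ] [-2.2271  2.1743 -0.0258]
plunger_top side [274.6 288.6] 0.69 [ 0.4854 -0.259   0.072 ]
plunger_top side [363.4 286.8] 0.63 [ 0.6578 -0.2602  0.072 ]
plunger_top top [403.  281.2] 0.64 [ 0.4817 -0.2546  0.072 ]
left_post side [268.6 265.9] 0.57 [ 0.4729 -0.2216  0.1   ]
left_post top [394.4 285.1] 0.59 [ 0.4722 -0.2282  0.1   ]
right_post side [272.9 284.7] 0.91 [ 0.4856 -0.2843  0.1   ]
right_post side [324.4 272.9] 0.6 [ 0.5824 -0.2502  0.1   ]
right_post top [415.9 277.3] 0.77 [ 0.4935 -0.2834  0.1   ]
reading_station side [364.4 287.6] 0.63 [ 0.6645 -0.2284  0.046 ]
reading_station top [390.4 214.9] 0.95 [ 0.6582 -0.2212  0.046 ]
reading_station top [418.4 277. ] 0.48 [ 0.4929 -0.3     0.046 ]
carousel side [329.4 308.8] 0.88 [ 0.5928 -0.2367  0.    ]
carousel side [269.5 264.8] 0.69 [ 0.4566 -0.0682  0.    ]
carousel top [393.1 241.1] 0.77 [ 0.5899 -0.2359  0.    ]
dropper_0 side [349.3 276.2] 0.75 [ 0.6372 -0.1873  0.046 ]
{'time_s': 0.7, 'joint_pos': array([-1.3757,  0.3109,  0.014 ,  1.5115, -0.0044,  1.3192, -0.0272]), 'joint_vel': array([ 0.0009,  0.0004, -0.0011,  0.0002, -0.0008,  0.0011, -0.0001]), 'tau': array([  0.0001, -37.9704,   0.1457, -23.0809,   0.0121,   0.0018,
        -0.    ]), 'eef_pos': array([0.129 , 0.5347, 0.2313]), 'ee_rot': array([-0.371 , -3.1196, -0.0001]), 'force': array([-0.2883,  0.1214, -0.439 ]), 'moment': array([-0.0385, -0.0261, -0.0028]), 'grasp_force': 0.0, 'width': 0.9996003609091336}
```

View pics/side0.png

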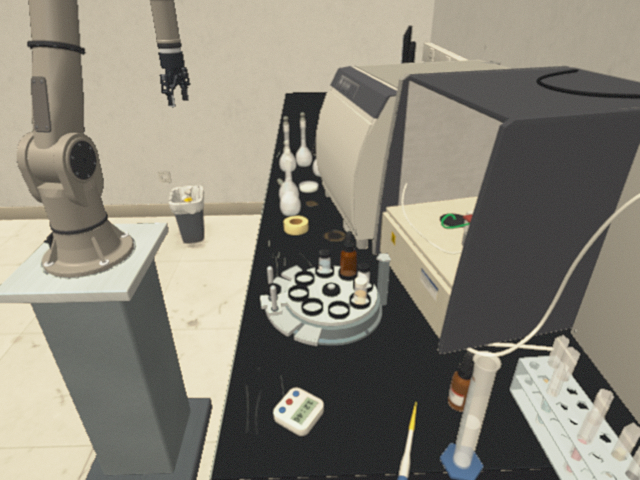

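View pics/top0.png

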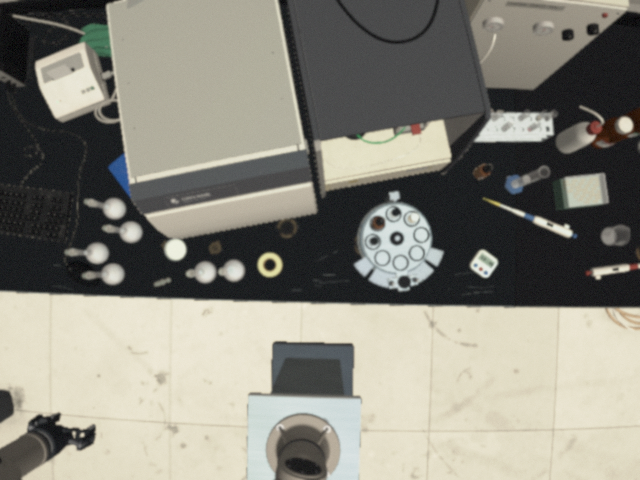

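The pictures show the carousel at right-centre: top view hub (397,239), station post (393,196), plunger (404,282). The amber bottle is at (376,222) in the top view and (349,258) in the side view, so it stands to the robot's left of the station. The table must turn clockwise, which means pushing the left post to the left.

Request:
play_rows:
  targets: "-0.028 -0.028 0 0;-0.028 -0.028 0 0;-0.028 -0.028 0 0;-0.028 -0.028 0 0;-0.028 -0.028 0 0;-0.028 -0.028 0 0;-0.028 -0.028 0 0;-0.028 -0.028 0 0;-0.028 -0.028 0 0;-0.028 -0.028 0 0;-0.028 -0.028 0 0;-0.028 -0.028 0 0"
  grip: -1

```text
time_s: 1.7
eef_pos: [0.3775, 0.1275, 0.2317]
ee_rot: [0.37, 3.119, 0.002]
force: [-0.3, 0.5, 0.2]
width: 0.005
grasp_force: 0.0
```

Request:
play_rows:
  targets: "0 0 0 0.114;0 0 0 0.114;0 0 0 0.114;0 0 0 0.114;0 0 0 0.114;0 0 0 0.114;0 0 0 0.114;0 0 0 0.114;0 0 0 0.114;0 0 0 0.114;0 0 0 0"

```text
time_s: 2.62
eef_pos: [0.3768, 0.1293, 0.2315]
ee_rot: [1.998, 2.424, 0.001]
force: [-0.6, 0.4, 1.0]
width: 0.001
grasp_force: 0.0
```

Request:
play_rows:
  targets: "-0.033 0.002 0 0;-0.033 0.002 0 0;-0.033 0.002 0 0;-0.033 0.002 0 0;-0.033 0.002 0 0;-0.033 0.002 0 0;-0.033 0.002 0 0;-0.033 0.002 0 0;-0.033 0.002 0 0;-0.033 0.002 0 0;-0.033 0.002 0 0;-0.02 0 0 0"

```text
time_s: 3.62
eef_pos: [0.4724, -0.2462, 0.2314]
ee_rot: [1.994, 2.425, -0.003]
force: [-0.1, -0.8, -0.2]
width: -0.003
grasp_force: 0.0
```

```bash
python3 - <<'E'
from h import *
np.set_printoptions(precision=4,suppress=True)
ims={c:get_image(c) for c in("wrist","side")}
cv2.imwrite("pics/wrist1.png",ims["wrist"]["pixels"][...,::-1])
im=ims["side"]; cv2.imwrite("pics/side1.png",cv2.resize(im["pixels"][200:380,200:440,::-1],None,fx=3,fy=3))
s=readout.state();Rt=R.from_rotvec(s["ee_rot"]).as_matrix();print(s["eef_pos"],Rt,s["joint_pos"],s["force"],arm.grip_depth)
Z=dict(plunger_top=.072,left_post=.1,right_post=.1,reading_station=.046,carousel=0)
for t,z in Z.items():
    for c,im in ims.items():
        for r in landmark_of(c,t)[:2]: print(t,c,np.array(r["xy"]),round(r["confidence"],2),atz(im,r["xy"],z))
E
```

```text
[ 0.4714 -0.2473  0.2314] [[-0.1887  0.982  -0.0007]
 [ 0.982   0.1887 -0.0044]
 [-0.0042 -0.0015 -1.    ]] [-0.1733  0.3408  0.8253  1.5837 -0.2517  1.3273  0.8736] [-0.8002  0.36   -0.4625] -0.0187
plunger_top wrist [325.1 235.9] 0.87 [ 0.4806 -0.2592  0.072 ]
plunger_top side [287.3 214.1] 0.53 [0.4979 0.0558 0.072 ]
plunger_top side [273.1 284.6] 0.47 [ 0.4816 -0.2459  0.072 ]
left_post wrist [321.4 205.1] 0.63 [ 0.4712 -0.2287  0.1   ]
left_post wrist [326.6 409.2] 0.4 [ 0.5112 -0.4053  0.1   ]
left_post side [270.2 268.7] 0.79 [ 0.4768 -0.2315  0.1   ]
right_post wrist [324.3 286.7] 0.68 [ 0.486  -0.2914  0.1   ]
right_post wrist [514.2 180. ] 0.67 [ 0.6033 -0.1837  0.1   ]
right_post side [271.2 284.5] 0.65 [ 0.4824 -0.2835  0.1   ]
reading_station wrist [529.  235.3] 0.56 [ 0.6622 -0.2306  0.046 ]
reading_station wrist [325.7 285. ] 0.43 [ 0.4926 -0.3131  0.046 ]
reading_station side [361.4 285.1] 0.95 [ 0.6593 -0.2197  0.046 ]
reading_station side [360.6 302.9] 0.46 [ 0.6515 -0.277   0.046 ]
carousel wrist [439.6 219.5] 0.96 [ 0.5955 -0.241   0.    ]
carousel wrist [325.6 205.7] 0.74 [ 0.4805 -0.2494  0.    ]
carousel side [329.2 306.3] 0.7 [ 0.5927 -0.2287  0.    ]
carousel side [364.4 286.6] 0.65 [ 0.6739 -0.1638  0.    ]
```

View pics/wrist1.png

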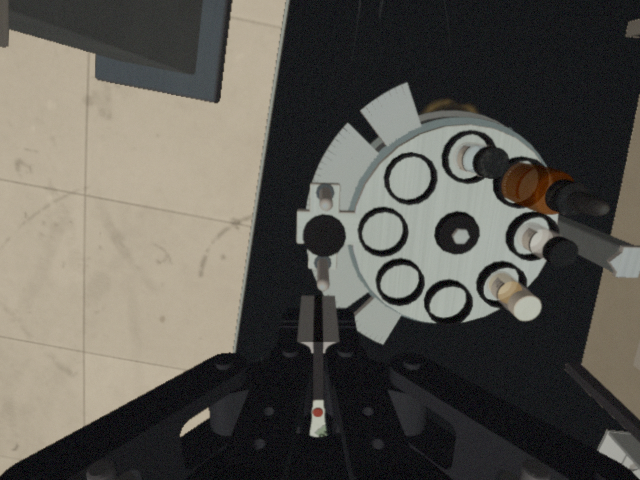

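The wrist view agrees: plunger (325,236), post tops at (326,204) and (323,286), bottle base (520,185) to the left of the station vial. Both posts sit evenly about the plunger, so I am going down between them.

Request:
play_rows:
  targets: "-0.013 0.007 0 0;0 0 0.03 0;0 0 0.03 0;0 0 0.03 0;0 0 0.02 0;0 0 0.01 0;0 0 0 0;0 0 0 0"

```text
time_s: 4.88
eef_pos: [0.482, -0.2539, 0.1118]
ee_rot: [1.995, 2.426, -0.0]
force: [-0.5, -0.3, 0.9]
width: 0.001
grasp_force: 0.0
```

```bash
python3 - <<'E'
from h import *
np.set_printoptions(precision=4,suppress=True)
im=get_image("wrist"); cv2.imwrite("pics/wrist2.png",im["pixels"][...,::-1])
s=readout.state();print(s["eef_pos"],s["force"])
for t,z in dict(left_post=.1,right_post=.1,plunger_top=.072).items():
    for r in landmark_of("wrist",t)[:2]: print(t,np.array(r["xy"]),round(r["confidence"],2),atz(im,r["xy"],z))
E
```

```text
[ 0.4826 -0.2544  0.1127] [-0.5172 -0.866  -0.8237]
left_post [310.9 245.5] 0.84 [ 0.4738 -0.2293  0.1   ]
plunger_top [313.8 285.4] 0.76 [ 0.4806 -0.2593  0.072 ]
```

View pics/wrist2.png

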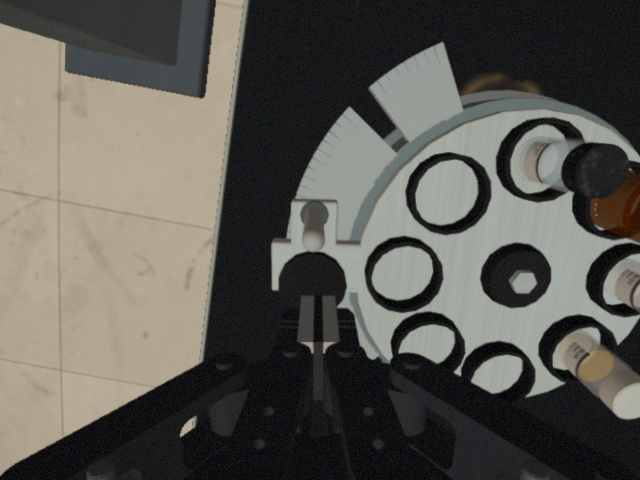

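The fingertips at (318,300) stand over the black button at (313,285), behind the left post at (313,235). I shift slightly to centre them, then lower and press.

Request:
play_rows:
  targets: "-0.004 -0.003 0 0;0 0 0.015 0;0 0 0.015 0;0 0 0.006 0;0 0 0 0"

```text
time_s: 5.5
eef_pos: [0.4784, -0.2578, 0.0743]
ee_rot: [-1.995, -2.424, 0.001]
force: [0.0, 0.5, -0.5]
width: -0.001
grasp_force: 0.0
```

Request:
play_rows:
  targets: "0 0 0.005 0;0 0 0.005 0;0 0 0.004 0;0 0 0 0;0 0 0 0"

```text
time_s: 5.92
eef_pos: [0.4801, -0.2589, 0.0621]
ee_rot: [1.995, 2.425, 0.0]
force: [-0.5, 0.5, 4.7]
width: -0.0
grasp_force: 2.5
```

Request:
play_rows:
  targets: "0 0 0.003 0;0 0 0 0;0.006 0 0 0.05;0.006 0 0 0.05;0.006 0 0 0.05;0.006 0 0 0.05;0.006 0 0 0.05;0.006 0 0 0.05;0 0 0 0"

```text
time_s: 6.67
eef_pos: [0.4797, -0.2218, 0.0596]
ee_rot: [2.333, 2.099, 0.005]
force: [0.6, 0.2, 5.6]
width: -0.004
grasp_force: 2.9
```

```bash
python3 - <<'E'
from h import *
np.set_printoptions(precision=4,suppress=True)
im=get_image("wrist"); cv2.imwrite("pics/wrist3.png",im["pixels"][...,::-1])
s=readout.state();print(s["eef_pos"],s["force"],R.from_rotvec(s["ee_rot"]).as_matrix())
for t,z in dict(left_post=.1,plunger_top=.06).items():
    for r in landmark_of("wrist",t)[:2]: print(t,np.array(r["xy"]),round(r["confidence"],2),atz(im,r["xy"],z))
E
```

```text
[ 0.4796 -0.2222  0.0597] [ 1.2058 -0.7645  5.5111] [[ 0.1045  0.9945  0.0047]
 [ 0.9945 -0.1045 -0.001 ]
 [-0.0005  0.0048 -1.    ]]
left_post [322.9 286.1] 0.58 [ 0.4838 -0.192   0.1   ]
```

View pics/wrist3.png

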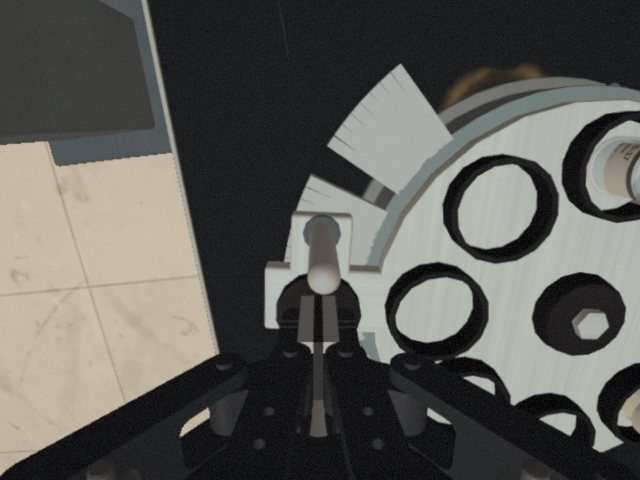

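The table follows the fingers: the left post top is at (322,285), just ahead of the fingertips, and the next slot is at (378,190). After a little more drag I will let the plunger up and push on the post.

Request:
play_rows:
  targets: "0.006 0 0 0.05;0.006 0 0 0.05;0 0 0 0;0 0 -0.01 0;0 0 -0.009 0;0 0 0 0;0.006 0 0 0;0.006 0 0 0;0 0 0 0"

```text
time_s: 7.57
eef_pos: [0.4809, -0.1962, 0.0764]
ee_rot: [-2.433, -1.982, -0.001]
force: [0.6, 0.1, -0.3]
width: 0.005
grasp_force: 0.0
```

Request:
play_rows:
  targets: "0.004 0 -0.002 0;0.006 0.001 0 0.05;0.006 0.001 0 0.05;0.006 0.001 0 0.05;0.006 0.001 0 0.05;0.006 0.001 0 0.05;0 0 0 0"

```text
time_s: 8.15
eef_pos: [0.4955, -0.168, 0.079]
ee_rot: [2.665, 1.661, -0.003]
force: [-0.0, -1.9, -0.6]
width: -0.001
grasp_force: 0.5
```

```bash
python3 - <<'E'
from h import *
np.set_printoptions(precision=4,suppress=True)
im=get_image("wrist"); cv2.imwrite("pics/wrist4.png",im["pixels"][...,::-1])
s=readout.state();print(s["eef_pos"],s["force"],s["joint_pos"],R.from_rotvec(s["ee_rot"]).as_matrix())
for t,z in dict(left_post=.1,plunger_top=.0635).items():
    for r in landmark_of("wrist",t)[:2]: print(t,np.array(r["xy"]),round(r["confidence"],2),atz(im,r["xy"],z))
E
```

```text
[ 0.4955 -0.168   0.0791] [-0.4147 -0.4707 -1.0047] [-0.3756  0.5344  0.9169  1.8182 -0.4883  1.0341  0.2784] [[ 0.4391  0.8985 -0.0007]
 [ 0.8985 -0.4391 -0.001 ]
 [-0.0012 -0.0002 -1.    ]]
left_post [334.4 304.4] 0.93 [ 0.507  -0.1575  0.1   ]
plunger_top [329.6 446.2] 0.41 [ 0.463  -0.2483  0.0635]
```

View pics/wrist4.png

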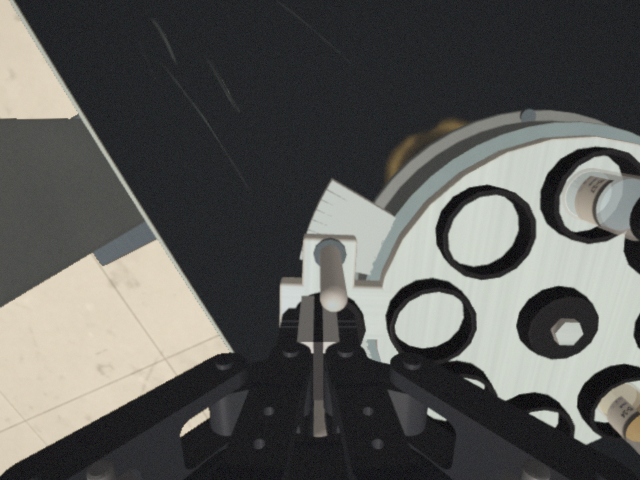

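The fingertips touch the left post (its top is at 334,304), with the slot hidden under the arm. About 0.13 rad is left, so I slow down.

Request:
play_rows:
  targets: "0.003 0.001 0 0.025;0.003 0.001 0 0.025;0.003 0.001 0 0.025;0.003 0.001 0 0.025;0 0 0 0"

```text
time_s: 8.72
eef_pos: [0.505, -0.1582, 0.0791]
ee_rot: [-2.744, -1.527, -0.001]
force: [0.1, 0.4, -0.4]
width: 0.002
grasp_force: 0.0
```

Request:
play_rows:
  targets: "0.002 0 0 0.015;0.002 0 0 0.015;0 0 0 0"

```text
time_s: 8.97
eef_pos: [0.5067, -0.1561, 0.0793]
ee_rot: [2.768, 1.485, -0.001]
force: [-1.2, -0.6, 0.3]
width: -0.001
grasp_force: 0.7
```

Request:
play_rows:
  targets: "0.002 0 0 0.01;0.002 0 0 0.01;0 0 0 0"

```text
time_s: 9.22
eef_pos: [0.5069, -0.1556, 0.0794]
ee_rot: [2.783, 1.452, -0.008]
force: [-4.3, -6.2, 1.0]
width: -0.001
grasp_force: 3.3
```

Request:
play_rows:
  targets: "0.002 0 0 0.01;0 0 0 0"

```text
time_s: 9.38
eef_pos: [0.507, -0.1554, 0.0794]
ee_rot: [2.791, 1.436, -0.011]
force: [-7.1, -6.8, 2.2]
width: -0.003
grasp_force: 4.5
```

The table has stopped and the force has jumped, so the tooth should be in the slot. I back off the post and rise straight up.

Request:
play_rows:
  targets: "-0.007 0 0 0;-0.007 0 0 0;-0.004 0 0 0;0 0 0 0;0 0 -0.02 0;0 0 -0.03 0;0 0 -0.035 0;0 0 -0.035 0;0 0 -0.03 0;0 0 0 0;0 0 0 0"

```text
time_s: 10.3
eef_pos: [0.5015, -0.1655, 0.2312]
ee_rot: [2.787, 1.444, 0.007]
force: [-0.4, 0.1, 0.8]
width: -0.007
grasp_force: 0.0
```

```bash
python3 - <<'E'
from h import *
np.set_printoptions(precision=4,suppress=True)
ims={c:get_image(c) for c in("wrist","side","top")}
cv2.imwrite("pics/wrist5.png",ims["wrist"]["pixels"][...,::-1])
cv2.imwrite("pics/side5.png",cv2.resize(ims["side"]["pixels"][210:360,230:430,::-1],None,fx=4,fy=4,interpolation=2))
s=readout.state();print(s["eef_pos"],s["force"])
C=np.array([.595,-.2365])
for t,z in dict(left_post=.1,right_post=.1,plunger_top=.072,dropper_0=.046,reading_station=.046,carousel=0).items():
  for c,im in ims.items():
    for r in landmark_of(c,t)[:1]:
        p=atz(im,r["xy"],z);d=p[:2]-C; print(t,c,np.array(r["xy"]),round(r["confidence"],2),p,np.hypot(*d),np.degrees(np.arctan2(d[1],d[0])))
E
```

```text
[ 0.4993 -0.1644  0.2279] [-0.0296 -0.01   -0.4162]
left_post side [291.6 244.5] 0.65 [ 0.516  -0.1417  0.1   ] 0.12339042691705225 129.80443234248088
left_post top [363.6 267.4] 0.73 [ 0.5159 -0.1479  0.1   ] 0.11880828375261808 131.7668360641698
right_post wrist [321.4 275.3] 0.64 [ 0.4831 -0.1973  0.1   ] 0.11853923018630869 160.70150173554947
right_post side [273.5 260.1] 0.66 [ 0.4812 -0.201   0.1   ] 0.11917388613834745 162.68516999615701
plunger_top wrist [321.6 228.4] 0.61 [ 0.5006 -0.1734  0.072 ] 0.11359139540369205 146.24632329183981
plunger_top side [285.8 263. ] 0.72 [ 0.5034 -0.1705  0.072 ] 0.11290159425955658 144.19987007164116
dropper_0 wrist [515.9 167.7] 0.61 [ 0.6629 -0.2311  0.046 ] 0.06816426589520913 4.572482057526352
dropper_0 side [364.8 287.6] 0.94 [ 0.6653 -0.2284  0.046 ] 0.07075323827476875 6.565339423625919
dropper_0 top [396.  216.8] 0.68 [ 0.6535 -0.2364  0.046 ] 0.058455793911409384 0.10857360976185475
reading_station wrist [513.1 168.8] 0.67 [ 0.6605 -0.2305  0.046 ] 0.06579259855716023 5.222730652152474
reading_station side [365.1 285. ] 0.93 [ 0.6669 -0.2196  0.046 ] 0.0738801295783833 13.193497218333631
reading_station top [394.  216.2] 0.67 [ 0.6549 -0.231   0.046 ] 0.06019482417757606 5.288236998241985
carousel wrist [436.8 210.3] 0.93 [ 0.5946 -0.2409  0.    ] 0.004458746172538448 -95.08044910000716
carousel side [330.2 308.5] 0.9 [ 0.5945 -0.2358  0.    ] 0.0008344307388686186 128.5818946368919
carousel top [395.6 239.2] 0.68 [ 0.5953 -0.2428  0.    ] 0.006311769873690972 -87.10616494408733
```

View pics/wrist5.png

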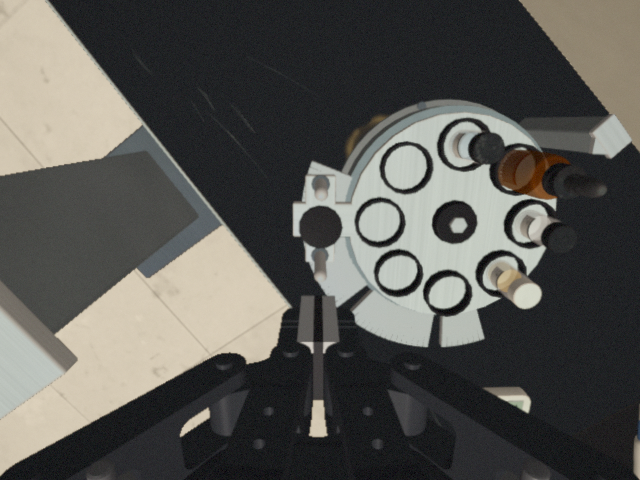

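View pics/side5.png

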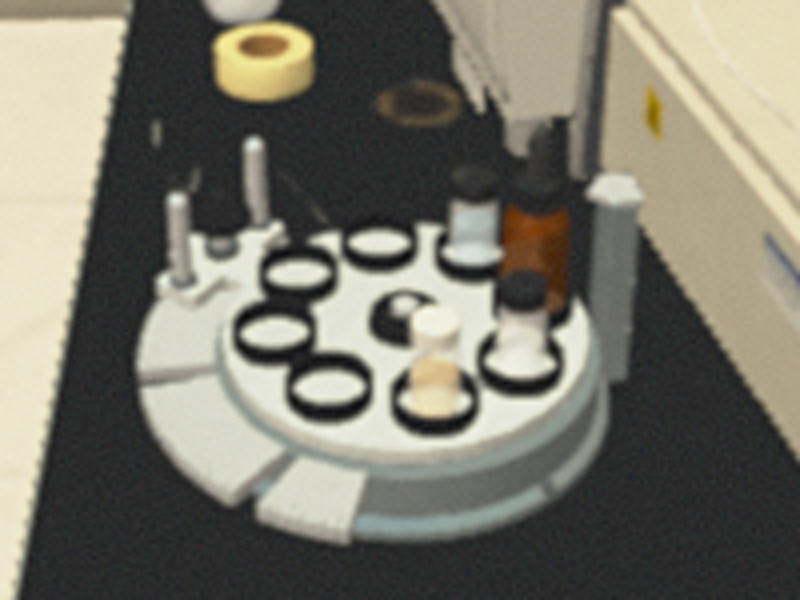

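The wrist view shows the bottle at (520,170), beside the station post. The side crop shows it directly in front of the post, with the plunger stem visible under the button. I check the button height once before handing in.

```bash
python3 - <<'E'
from h import *
np.set_printoptions(precision=4,suppress=True)
ims={c:get_image(c) for c in("wrist","side")}
for t in("plunger_top","right_post"):
    L={c:landmark_of(c,t) for c in ims}
    for a in L["wrist"][:2]:
        for b in L["side"][:2]:
            print(t,a["xy"],b["xy"],tri([ray(ims["wrist"],a["xy"]),ray(ims["side"],b["xy"])]))
E
```

```text
plunger_top [324.3, 226.5] [285.6, 260.9] [ 0.5027 -0.1716  0.0781]
plunger_top [319.8, 274.1] [285.6, 260.9] [ 0.493  -0.1961  0.0972]
right_post [323.1, 274.2] [273.4, 256.9] [ 0.4823 -0.1955  0.1038]
right_post [520.5, 167.8] [273.4, 256.9] [ 0.5529 -0.2069  0.1411]
```

The button comes out at about 74 mm after correcting with the post as reference, against 63.5 mm if it were still held down. So the plunger is up and the table is locked.

```bash
python3 -c "
from cell import arm
print(arm.sign_off())"
```

```text
the job is handed in; nothing more can be done
None
```

I turned the carousel one slot clockwise and handed the job in: the dropper bottle stands at the reading station, and the button height (about 74 mm) and the table stopping against the push show the plunger is up and the table locked.

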